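# Vent the pressure cooker: lid on, half turned, held short of the lock

### The job

Put the lid on the small pressure cooker, but do not lock it: line its lugs up with the gaps in the pot's rim, let it drop fully home, and turn it clockwise halfway to the lock, well short of the latch's click. The pot has to vent in this position before it is sealed, so finish while holding the lid by its handle, drawn up lightly until its lugs bear against the rim's flanges from below; leave the salt shaker, spice jar and spoon where they are.

Things in the scene. Friction and masses are not known exactly. Their poses are not given: they have to be found in the camera images.
- pot: Small steel pressure-cooker pot, 125 mm outside diameter, too heavy to move. Origin on its axis at the hob, z up; the rim is 95 mm above it. Two short black side handles lie along its +x and -x axes, ends 111 mm from the axis, tops 81 mm up; the latch sits on the +x one. Locked, the lid's handle lies above them.
- pot_mouth (a point): Centre of the pot's mouth at rim height (95 mm above the pot's origin); the lid's disc comes to rest on this rim. Behind the work stand two fixed covered pots: a pan at the right rear (cover 260 mm wide, centred 0.69 m ahead and 0.26 m right of the robot, up to 0.19 m high) and a stockpot at the left rear (0.84 m ahead, 0.1 m left, 0.26 m high).
- pot_flanges (a point): On the pot's axis at the undersides of its rim flanges, 6 mm below the rim. Flanges are 5 mm thick, reach out to radius 74 mm and cover -6 to 45.5 and 99.5 to 142 deg (counter-clockwise from pot +x, seen from above) and the same 180 deg on. Between are gaps: 45.5 to 99.5 (wide), 142 to 174 (narrow), and 180 deg on. Stops hang down at -6 to 0 and 174 to 180 deg.
- pot_mark (a point): Small steel dot on the pot's wall, 26 mm below the rim, 50 deg counter-clockwise (from above) of the pot's +x handle; a second one is half a turn on. The lid's ears point over these dots when the lid goes in.
- lid: The cooker's loose steel lid, 164 mm across, 0.3 to 0.5 kg, right way up on the hob. Origin: centre of the skirt's lower edge, z up, x along its handle. The disc's underside is 16 mm above the origin, so fully home the origin is 79 mm above the pot's. Home, its axis has 5 mm sideways play. The lid fits either way round (180 deg alike).
- lid_lugs (a point): On the lid's axis, 6 mm above its origin: tops of the lugs inside the skirt (5 mm thick, in to radius 67.5 mm), at 0.5 to 44.5 deg (wide) and 97 to 119 deg (narrow) counter-clockwise of lid +x from above, and 180 deg on. It drops in only with lid x 50 deg (+-5) counter-clockwise of pot x; else the lugs ride on the flanges, 14 mm too high.
- lid_grip (a point): Middle of the lid's black bridge handle, on the lid's axis 56 mm above its origin: grip here, fingers closing across lid y. The bar along lid x is 112 mm long, 22 mm wide, 18 mm high; under it 17 mm are free above the disc, between posts 76 mm apart.
- lid_ear (a point): Tip of the forked ear on the lid's +x side, 97 mm from the axis; there is one on -x too. Once home the lid turns clockwise (from above) 50 deg to the locked stop, lid x along pot x; halfway is lid x 25 deg counter-clockwise of pot x. There it can be raised 4 mm until the lugs bear under the flanges.
- latch (a joint): Spring latch, a small steel wedge on top of the pot's +x handle: 0 m up, negative when pressed down (to -0.006). The lid's ear meets it about 9 deg before the locked stop and it clicks into the ear's fork at the stop.
- salt_shaker: Glass salt shaker with grey top, 44 mm across, 90 mm high, upright at the back left; leave it. Origin under its centre.
- spice_jar: Spice jar with red lid, 45 mm across, 106 mm high, upright at the back between the pots; leave it. Origin under its centre.
- spoon: Metal spoon 188 mm long lying at the right edge of the hob; leave it. Origin under its middle.

How it is judged:
On the way, in this order (a step that is already met when the one before it is completed fails the run):
1. the lid drops fully home on the pot with its lugs in the gaps (z of lid in the frame of pot between 0.075 and 0.081 m and horizontal distance between lid and pot below 0.007 m and angle between the x axis of lid and the x axis of pot, either way round above 0.72 rad), for 0.1 s.
2. the lid is turned clockwise to about halfway, lugs under the flanges (z of lid in the frame of pot between 0.075 and 0.086 m and horizontal distance between lid and pot below 0.007 m and angle between the x axis of lid and the x axis of pot, either way round between 0.26 and 0.61 rad), for 0.1 s.
At the end, for the whole second after the job is handed in: The fingers hold the lid: on the pot's axis within 7 mm, level within 4 deg, 15 to 35 deg short of the locked direction (halfway is 25), raised at least 2 mm off the rim, lugs bearing on the pot with 1.5 to 45 N, at rest; bystanders within 30 mm of their places (angle between the x axis of lid and the x axis of pot, either way round between 0.26 and 0.61 rad and horizontal distance between lid and pot below 0.007 m and angle between lid's own z axis and vertical below 0.07 rad and z of lid in the frame of pot between 0.081 and 0.087 m and contact force between lid and pot between 1.5 and 45 N and contact force between the fingers and lid above 2 N and linear speed of lid below 0.02 m/s and distance of each of salt_shaker, spice_jar, spoon from where it was at the start of the episode below 0.03 m); the arm keeps its last pose, push and grip.
It fails at once if the lid is turned into the lock (angle between the x axis of lid and the x axis of pot, either way round below 0.12 rad and horizontal distance between lid and pot below 0.015 m and z of lid in the frame of pot between 0.07 and 0.088 m).
It fails at once if a bystander is knocked away (distance of any of salt_shaker, spice_jar, spoon from where it was at the start of the episode above 0.03 m).
It also fails if it takes over 51 s, if anything falls off the work surface, if the arm or the gripper's body presses on something with over 40 N, if the wrist force passes 120 N, or if a joint passes its speed limit or range.

### The arm

A 7-joint arm with a two-finger parallel gripper is mounted at the origin on a cart in front of the work surface, level with it; the furniture and walls round the work are solid. World frame = base frame: x ahead of the robot, y to its left, z up, the work surface at z = 0. Lengths are in m, angles in rad, forces in N, time in s.
With the tool pointing down it reaches from about 0.4 to 0.875 m from the base axis. Payload 6.5 kg.
Tool frame: the origin (TCP) lies midway between the tips of the shut fingers; the grasp point (between the pads) lies 19 mm behind it; z points along the fingers, y is the direction in which the jaws open and shut (so a half turn about z gives the same grasp; the last joint's range is limited). The gripper opens to 88 mm and grips with 3 to 60 N. Pads are 18 mm wide; open, the fingers measure 123 mm over their backs; the gripper's body (75 mm by 187 mm) begins 45 mm behind the grasp point.
Start: joints at [-1.363, 0.536, -0.004, 1.538, 0.003, 1.067, -0.071], TCP at [0.176, 0.626, 0.239] pointing down, gripper open.
Joint ranges: [-2.7, 2.7], [-0.37, 2.16], [-1.27, 1.26], [0.24, 2.4], [-1.31, 4.45], [0.19, 1.91], [-2.76, 2.76]. Speed limits (rad/s): [2.39, 2.39, 3.14, 3.14, 3.14, 3.14, 3.14].

### API

Orientations are given as a unit quaternion [w, x, y, z].
In Python, from bench import telemetry, viewer, order gives the robot as it stands.
- The arm moves only by the tool jog_arm, never from a script. Its arguments are lists of equal length, an entry for each row: "dp": the shift along the tool's x, y, z in units of 40 mm (1.0 is 40 mm), a list of three; "spin": the turn about the tool's z in units of 6 degrees (1.0 is 6 degrees); "fingers": the finger opening in mm, from 0 to 88.1. A call has 1 to 12 rows; each row is the pose to reach, as a shift and turn from the pose commanded when the call began, along the tool's axes at that moment; what a row does not reach only later rows make up. A row lasts 1/12 s, in which the tool goes at most 41.7 mm and 7.16 degrees, less where a joint would pass 70% of its speed; a pose out of reach is approached as far as the arm can. A call with a gripper value outside its range is refused whole. The fingers move at their own pace and stop on an object; "force" is the grip in N (left out, the last holds). Time passes only in rows, so rows that repeat a pose let the fingers close. It gives the time, the measured TCP pose, the force and the opening at its end, in the units of the state.
- telemetry.read_state(): the state, without advancing time (a new reading comes with each control period).
- viewer.capture(name): name is "scene" or "top" or "wrist"; returns (picture, depth): 420x560x3 uint8, blue, green, red; 420x560 float32, m along the optical axis (not along the pixel's ray), 0 where there is no reading.
- viewer.get_calibration(name): a dict with "mtx" (3x3 intrinsics, pixels), "k1" (the pictures are not rectified: a ray, as slopes to the right and down, at radius r is drawn at 1 + k1 r^2 times it, then the intrinsics apply), "extrinsics" (4x4, takes a point from world to camera coordinates). Camera axes: x right, y down, z forward; pixel columns grow to the right and rows downward; lengths in m; the calibration is good to about 2 mm. A picture is of the moment at which its call begins: read the wrist's pose just before it. get_calibration takes no time and is no camera call; for the wrist camera it gives the pose at the moment of the call.
- order.sign_off(): hands the job in, once; it reports no verdict.
Trained networks look in the newest picture that a camera, given by its name, has taken for a name from the list of things; names that differ only in an ending like _2 or _b are one class to them, and where a whole thing is asked for, a point or a joint stands for the part that bears it (a point fixed in the world has none). Each returns a list of dicts, best first, with "confidence" (0 to 1); they miss things now and then, are a little off and sometimes report something else, mostly with a low value. They report only what shows in the picture. A call takes as long as a camera call.
- viewer.find_in(camera, thing): "bbox" ([left, top, width, height] in pixels, round what is visible of it).
The state is a dict: "t": time; "q": joint angles; "qd": joint speeds; "effort": joint torques, N m; "eef_pos": TCP position; "tool_rot": TCP orientation; "force": force on the tool from outside, world axes, zero at the start; "ft_torque": the same for the moment, N m; "finger_gap": opening from 0.0 (shut) to 1.0 (fully open).
Only numpy, scipy, OpenCV 4.12 (cv2) and the standard library are available. Lean on these libraries where they do the work, as an engineer would, in place of code of your own. Each camera call takes 0.05 s, during which the arm holds its last target. There are 200 camera calls.

## Working session

There is one attempt and no reset: what is moved stays moved. The work goes in short steps, Python scripts to look and compute and a tool call to move; the robot and the scene stay as the last step left them, time stands still between calls to the robot, and variables do not carry over. Pictures are saved under pics/ and viewed, about 8 in all and at most 12, crops included, and the job is handed in when it is done.

Besides the shell and the picture viewer there is one more tool, called after "Emit:" by a JSON object that holds its "fn" and its "kwargs", one argument or row to a line. jog_arm: Moves the arm, as the interface text tells. Its arguments: {"type":"object","properties":{"dp":{"type":"array","items":{"type":"array","items":{"type":"number"}}},"spin":{"type":"array","items":{"type":"number"}},"fingers":{"type":"array","items":{"type":"number"}},"force":{"type":"number"}},"required":["dp","spin","fingers"]}

```bash
mkdir -p pics; cat > h.py <<'E'
import numpy as np, cv2
from bench import telemetry, viewer, order
def pts(cam,uv,z=None,depth=None):
    c=viewer.get_calibration(cam); K=np.array(c["mtx"]);E=np.array(c["extrinsics"]);k=c["k1"]
    uv=np.atleast_2d(uv).astype(float)
    d=np.c_[(uv[:,0]-K[0,2])/K[0,0],(uv[:,1]-K[1,2])/K[1,1]]; s=d.copy()
    for _ in range(20): s=d/(1+k*(s**2).sum(1,keepdims=True))
    R=E[:3,:3];o=-R.T@E[:3,3]
    r=np.c_[s,np.ones(len(s))]@R
    if depth is not None: return o+r*np.asarray(depth)[:,None]
    return o+r*((z-o[2])/r[:,2])[:,None]
def cloud(cam,D):
    v,u=np.mgrid[0:420,0:560]; P=pts(cam,np.c_[u.ravel(),v.ravel()],depth=D.ravel()).reshape(420,560,3)
    P[D==0]=np.nan; return P
E
python3 - <<'E'
from h import *
s=telemetry.read_state();print({k:np.round(v,3) for k,v in s.items()})
ims=[]
for c in ("scene","top"):
    im,D=viewer.capture(c);cv2.imwrite(f"pics/{c}0.png",im);np.save(f"{c}0.npy",D)
    for t in ("lid","pot","lid_grip","lid_ear","pot_mark","latch","salt_shaker","spice_jar","spoon"):
        print(c,t,[(np.round(x["bbox"]).astype(int).tolist(),round(x["confidence"],2)) for x in viewer.find_in(c,t)[:3]])
    k=viewer.get_calibration(c);print(np.round(k["extrinsics"],3).tolist(),k["mtx"][0][0])
E
```

```text
{'t': np.float64(0.0), 'q': array([-1.363,  0.537, -0.004,  1.539,  0.003,  1.067, -0.071]), 'qd': array([ 0.   , -0.   , -0.001,  0.001,  0.   ,  0.001,  0.   ]), 'effort': array([ 1.0000e-03, -5.7098e+01,  9.9100e-01, -2.5161e+01, -5.6000e-02,
        1.8000e-02,  0.0000e+00]), 'eef_pos': array([0.176, 0.625, 0.238]), 'tool_rot': array([-0.   ,  0.136,  0.991, -0.001]), 'force': array([-0.25 ,  0.504,  0.685]), 'ft_torque': array([0.002, 0.029, 0.06 ]), 'finger_gap': np.float64(1.0)}
scene lid []
scene pot [([207, 249, 72, 99], 0.79)]
scene lid_grip [([306, 199, 62, 56], 0.78)]
scene lid_ear [([303, 201, 70, 55], 0.7)]
scene pot_mark [([207, 248, 69, 102], 0.8)]
scene latch []
scene salt_shaker [([156, 269, 21, 32], 0.92)]
scene spice_jar [([229, 176, 21, 40], 0.85)]
scene spoon [([344, 155, 57, 24], 0.6)]
[[-0.859, -0.512, -0.0, 0.474], [-0.388, 0.651, -0.653, 0.32], [0.334, -0.561, -0.758, 0.758], [0.0, 0.0, 0.0, 1.0]] 385.91422482326266
top lid [([268, 220, 62, 82], 0.77), ([128, 199, 91, 58], 0.27)]
top pot [([129, 196, 93, 61], 0.97)]
top lid_grip [([264, 221, 68, 76], 0.73)]
top lid_ear [([265, 220, 68, 76], 0.66), ([128, 198, 90, 61], 0.52)]
top pot_mark [([128, 196, 91, 60], 0.8)]
top latch []
top salt_shaker [([145, 152, 24, 24], 0.72)]
top spice_jar [([258, 144, 22, 29], 0.57)]
top spoon [([392, 225, 14, 70], 0.59)]
[[0.01, -1.0, -0.006, -0.088], [-0.982, -0.008, -0.191, 0.582], [0.19, 0.008, -0.982, 0.951], [0.0, 0.0, 0.0, 1.0]] 413.5967827304355
```

```bash
python3 - <<'E'
from h import *
im=cv2.imread("pics/top0.png");a=cv2.resize(im[140:320,110:350],(800,600),interpolation=cv2.INTER_CUBIC);cv2.imwrite("pics/topc.png",a)
D=np.load("top0.npy");P=cloud("top",D)
for n,(x,y,w,h) in dict(lid=(262,218,72,86),pot=(126,194,98,66)).items():
    Q=P[y:y+h,x:x+w].reshape(-1,3);Q=Q[np.isfinite(Q[:,2])]
    print(n,np.histogram(Q[:,2],np.arange(-.01,.2,.008)))
print(np.round(pts("top",[[299,261],[175,226],[269,160]],z=.06),3))
E
```

```text
lid (array([ 235,  101,   74,  978, 1961,   40,    8,    2,   63,  372,    0,
          0,    0,    0,    0,    0,    0,    0,    0,    0,    0,    0,
          0,    0,    0,    0]), array([-0.01 , -0.002,  0.006,  0.014,  0.022,  0.03 ,  0.038,  0.046,
        0.054,  0.062,  0.07 ,  0.078,  0.086,  0.094,  0.102,  0.11 ,
        0.118,  0.126,  0.134,  0.142,  0.15 ,  0.158,  0.166,  0.174,
        0.182,  0.19 ,  0.198]))
pot (array([198, 565, 965,  91,  88,  76,  65,  77,  80, 135, 286, 288, 421,
       384,   0,   0,   0,   0,   0,   0,   0,   0,   0,   0,   0,   0]), array([-0.01 , -0.002,  0.006,  0.014,  0.022,  0.03 ,  0.038,  0.046,
        0.054,  0.062,  0.07 ,  0.078,  0.086,  0.094,  0.102,  0.11 ,
        0.118,  0.126,  0.134,  0.142,  0.15 ,  0.158,  0.166,  0.174,
        0.182,  0.19 ,  0.198]))
[[ 0.457 -0.128  0.06 ]
 [ 0.538  0.172  0.06 ]
 [ 0.705 -0.053  0.06 ]]
```

View pics/topc.png

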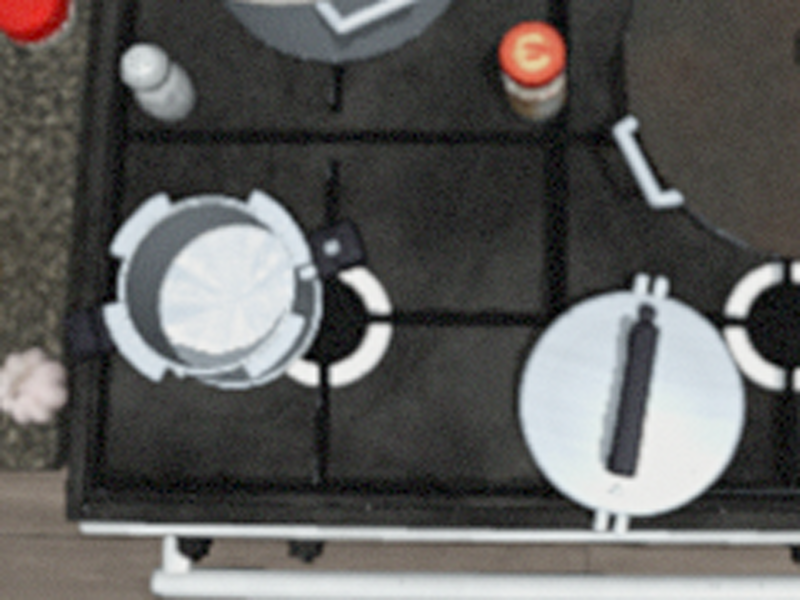

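View pics/scene0.png

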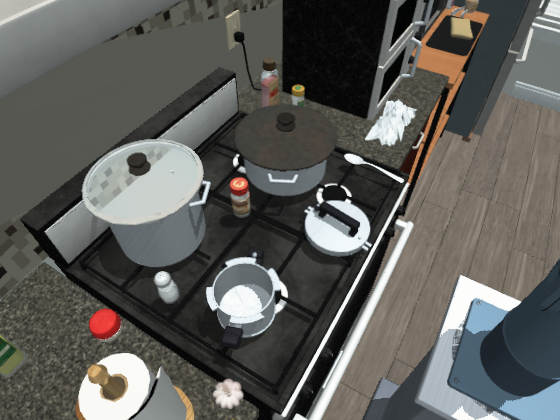

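The pot is at crop (215,285), with its latch handle at (335,250). The lid's handle runs from crop (622,470) to (648,310), and its path to the pot is clear. The spoon, jar and shaker all stand away from the work.

```bash
cat >> h.py <<'E'
from scipy.optimize import least_squares
def cfit(Q,R=None):
    f=lambda p:np.hypot(Q[:,0]-p[0],Q[:,1]-p[1])-(p[2] if R is None else R)
    m=Q.mean(0)[:2];return least_squares(f,[*m,.07],loss="soft_l1",f_scale=.002).x
def axis(Q):
    m=Q[:,:2].mean(0);w,v=np.linalg.eigh(np.cov((Q[:,:2]-m).T));return m,np.arctan2(v[1,1],v[0,1])
E
python3 - <<'E'
from h import *
D=np.load("top0.npy");P=cloud("top",D).reshape(-1,3);P=P[np.isfinite(P[:,2])]
near=lambda c,r:P[np.hypot(P[:,0]-c[0],P[:,1]-c[1])<r]
L=near((.457,-.128),.12)
B=L[L[:,2]>.056];m,a=axis(B);print("bar",m,np.degrees(a),B[:,2].max(),len(B))
d=L[(L[:,2]>.012)&(L[:,2]<.03)];
im=cv2.imread("pics/top0.png")
h=cv2.convexHull(d[:,:2].astype(np.float32));print("disc",cfit(h[:,0]), d[:,2].mean())
Q=near((.55,.165),.13);print("z hist",np.percentile(Q[:,2],[90,95,99]))
r=Q[(Q[:,2]>.084)];print(len(r),r[:,2].mean())
c=cfit(r);print("rim",c)
for _ in range(3):
    rr=np.hypot(r[:,0]-c[0],r[:,1]-c[1])
    print(np.histogram(rr,np.arange(.05,.09,.003)))
    break
out=r[(rr>.066)];an=np.degrees(np.arctan2(out[:,1]-c[1],out[:,0]-c[0]))%360
H=np.histogram(an,np.arange(0,361,6))[0];print(H)
k=Q[(Q[:,2]>.07)&(Q[:,2]<.092)&(np.hypot(Q[:,0]-c[0],Q[:,1]-c[1])>.083)]
print(np.round(k[:,:3],3)[::3],len(k))
E
```

```text
bar [ 0.53855561 -0.12828823] -179.0523314273674 0.6778987028839998 1398
disc [ 0.46193017 -0.13015354  0.08138494] 0.023288632401502918
z hist [0.71056303 0.71527192 0.71943431]
16799 0.6590995614953327
rim [0.60520667 0.12586513 0.04712027]
(array([842, 807, 784, 752, 696, 646, 578, 450, 354, 284, 228, 181, 155]), array([0.05 , 0.053, 0.056, 0.059, 0.062, 0.065, 0.068, 0.071, 0.074,
       0.077, 0.08 , 0.083, 0.086, 0.089]))
[  0   0   0   0   0   0  18  84 125  84  56  42  32  26  31  43  88 178
 438 220  20  45  48  51  46  16   7  11  15  40  53  55  17   0   0   0
   0   1   0   0 208 535 239 182 136 103  63  41  22   3   0   0   0   0
   0   0   0   0   0   0]
[[0.593 0.218 0.091]
 [0.58  0.23  0.091]
 [0.582 0.207 0.084]
 [0.578 0.212 0.092]
 [0.581 0.209 0.077]
 [0.577 0.214 0.085]
 [0.58  0.211 0.07 ]
 [0.573 0.217 0.091]
 [0.576 0.214 0.077]
 [0.571 0.218 0.087]
 [0.574 0.215 0.074]
 [0.568 0.219 0.09 ]
 [0.571 0.217 0.074]
 [0.567 0.221 0.084]
 [0.563 0.233 0.091]
 [0.565 0.223 0.085]
 [0.561 0.233 0.091]
 [0.564 0.223 0.076]
 [0.559 0.225 0.091]
 [0.562 0.224 0.074]
 [0
[... 1737 characters left out ...]
3]
 [0.493 0.214 0.084]
 [0.494 0.11  0.089]
 [0.491 0.267 0.076]
 [0.49  0.259 0.079]
 [0.491 0.253 0.074]
 [0.492 0.247 0.07 ]
 [0.49  0.216 0.09 ]
 [0.488 0.271 0.078]
 [0.488 0.263 0.08 ]
 [0.488 0.255 0.081]
 [0.489 0.25  0.075]
 [0.488 0.207 0.089]
 [0.485 0.265 0.081]
 [0.486 0.26  0.076]
 [0.485 0.22  0.092]
 [0.487 0.206 0.075]
 [0.484 0.265 0.073]
 [0.484 0.259 0.07 ]
 [0.484 0.14  0.091]
 [0.478 0.218 0.092]
 [0.479 0.145 0.089]
 [0.476 0.213 0.091]
 [0.476 0.182 0.092]
 [0.477 0.148 0.087]
 [0.477 0.139 0.091]
 [0.474 0.199 0.09 ]
 [0.474 0.185 0.09 ]
 [0.475 0.156 0.083]
 [0.476 0.15  0.077]
 [0.471 0.2   0.092]
 [0.472 0.174 0.083]
 [0.473 0.168 0.081]
 [0.473 0.161 0.078]] 408
```

```bash
python3 - <<'E'
from h import *
D=np.load("top0.npy");P=cloud("top",D).reshape(-1,3);P=P[np.isfinite(P[:,2])&(P[:,2]<.11)]
near=lambda c,r:P[np.hypot(P[:,0]-c[0],P[:,1]-c[1])<r]
L=near((.462,-.13),.09)
B=L[(L[:,2]>.058)&(L[:,2]<.08)];m,a=axis(B);print("bar",m,np.degrees(a),len(B))
Q=near((.525,.17),.12)
r=Q[(Q[:,2]>.089)&(Q[:,2]<.1)];c=cfit(r);print("rim",c,r[:,2].mean(),len(r))
# template fit: flange pattern angles, r 58..74 ; pot wall 55?..62.5
def cover(x,y,t):
    dx,dy=r[:,0]-x,r[:,1]-y;R=np.hypot(dx,dy);A=(np.degrees(np.arctan2(dy,dx))-t)%180
    fl=((A>174)|(A<45.5)|((A>99.5)&(A<142)))
    lo=np.where(fl,R-.074,R-.0625); e=np.maximum(lo,0)+np.maximum(.056-R,0)
    return np.minimum(e,.008).mean()
best=min((cover(x,y,t),x,y,t) for x in np.arange(.515,.55,.0025) for y in np.arange(.155,.19,.0025) for t in range(0,180,3))
print(best)
for t in range(-120,-60,5):print(t,round(1e3*cover(best[1],best[2],t),3),end=' ')
k=Q[(Q[:,2]>.068)&(Q[:,2]<.09)];R=np.hypot(k[:,0]-best[1],k[:,1]-best[2]);k=k[R>.085]
an=np.degrees(np.arctan2(k[:,1]-best[2],k[:,0]-best[1]))
for s in (an>0,an<0):print("handle",k[s].mean(0),np.median(an[s]),s.sum())
E
```

```text
bar [ 0.46103083 -0.13086303] 170.89880583569578 433
rim [0.53424675 0.17091033 0.06559029] 0.09392573492718935 770
(np.float64(0.00020379082637595448), np.float64(0.5349999999999996), np.float64(0.17), 108)
-120 2.834 -115 2.828 -110 2.681 -105 2.507 -100 2.226 -95 1.873 -90 1.511 -85 1.155 -80 0.785 -75 0.421 -70 0.174 -65 0.518 handle [0.50103279 0.26096174 0.07747782] 110.56232600137201 167
handle [0.56574052 0.07666779 0.0785285 ] -72.11323733574446 159
```

```bash
cat >> h.py <<'E'
from scipy.spatial.transform import Rotation as Ro
def pose():
    s=telemetry.read_state();w,x,y,z=s["tool_rot"];return np.array(s["eef_pos"]),Ro.from_quat([x,y,z,w]),s
def to(p,ang,p0=None):
    q,R,s=pose();X=R.apply([1,0,0]);a=np.degrees(np.arctan2(X[1],X[0]))
    q=q if p0 is None else p0
    print("dp",np.round(R.inv().apply(np.array(p)-q)/.04,3),"spin",round(-((ang-a+180)%360-180)/6,2),"xang",round(a,2),"pos",np.round(q,4),"t",s["t"],"F",np.round(s["force"],2))
E
python3 -c "
from h import *
to([.42,.25,.238],171);to([.461,-.131,.17],171)"
```

```text
dp [-8.419 -7.394  0.018] spin -1.11 xang 164.31 pos [0.1757 0.6258 0.2387] t 1.0 F [-1.14  0.97 -0.4 ]
dp [-11.981 -16.287   1.718] spin -1.11 xang 164.31 pos [0.1757 0.6258 0.2387] t 1.0 F [-1.14  0.97 -0.4 ]
```

Emit:
{"fn": "jog_arm", "kwargs": {
  "dp": [
    [-8.4,-7.4,0],
    [-8.4,-7.4,0],
    [-8.4,-7.4,0],
    [-8.4,-7.4,0],
    [-8.4,-7.4,0],
    [-8.4,-7.4,0],
    [-8.4,-7.4,0],
    [-8.4,-7.4,0],
    [-8.4,-7.4,0],
    [-8.4,-7.4,0],
    [-8.4,-7.4,0],
    [-8.4,-7.4,0]
  ],
  "spin": [-1.1,-1.1,-1.1,-1.1,-1.1,-1.1,-1.1,-1.1,-1.1,-1.1,-1.1,-1.1],
  "fingers": [88,88,88,88,88,88,88,88,88,88,88,88]
}}

```text
t: 2.0
eef_pos: [0.423, 0.2434, 0.2391]
tool_rot: [0.001, 0.084, 0.996, -0.001]
force: [-0.3, 0.4, 0.1]
finger_gap: 1.0
```

```bash
python3 -c "
from h import *
to([.461,-.131,.17],171)"
```

```text
dp [-2.502 -9.065  1.751] spin -0.11 xang 170.35 pos [0.423  0.2434 0.2391] t 2.0 F [-0.29  0.41  0.1 ]
```

Emit:
{"fn": "jog_arm", "kwargs": {
  "dp": [
    [-2.5,-9.1,1.7],
    [-2.5,-9.1,1.7],
    [-2.5,-9.1,1.7],
    [-2.5,-9.1,1.7],
    [-2.5,-9.1,1.7],
    [-2.5,-9.1,1.7],
    [-2.5,-9.1,1.7],
    [-2.5,-9.1,1.7],
    [-2.5,-9.1,1.7],
    [-2.5,-9.1,1.7],
    [-2.5,-9.1,1.7],
    [-2.5,-9.1,1.7]
  ],
  "spin": [0,0,0,0,0,0,0,0,0,0,0,0],
  "fingers": [88,88,88,88,88,88,88,88,88,88,88,88]
}}

```text
t: 3.0
eef_pos: [0.4606, -0.1243, 0.1707]
tool_rot: [-0.0, 0.079, 0.997, 0.0]
force: [-0.4, 0.1, -0.5]
finger_gap: 1.001
```

```bash
python3 - <<'E'
from h import *
to([.461,-.131,.04],171)
P0=cloud
im,D=viewer.capture("wrist");cv2.imwrite("pics/w1.png",im)
P=cloud("wrist",D).reshape(-1,3);P=P[np.isfinite(P[:,2])&(P[:,2]<.09)]
L=P[np.hypot(P[:,0]-.461,P[:,1]+.131)<.09]
B=L[(L[:,2]>.058)&(L[:,2]<.08)];print("n",len(B))
if len(B)>20:
  m,a=axis(B);print("bar",m,np.degrees(a),len(B),np.percentile(B[:,2],[5,50,95]),cv2.minAreaRect((B[:,:2]*1000).astype(np.float32)))
d=L[(L[:,2]>.012)&(L[:,2]<.04)];print(np.percentile(d[:,2],[5,50,95]))
E
```

```text
dp [-0.038 -0.165  3.267] spin -0.02 xang 170.89 pos [ 0.4606 -0.1243  0.1707] t 3.0 F [-0.4   0.06 -0.48]
n 3236
bar [ 0.45561162 -0.12771684] 170.68396515915782 3236 [0.06274363 0.06609883 0.06736949] ((459.5804748535156, -128.44715881347656), (22.055648803710938, 110.29169464111328), 80.6326675415039)
[0.02193463 0.02478647 0.02831324]
```

View pics/w1.png

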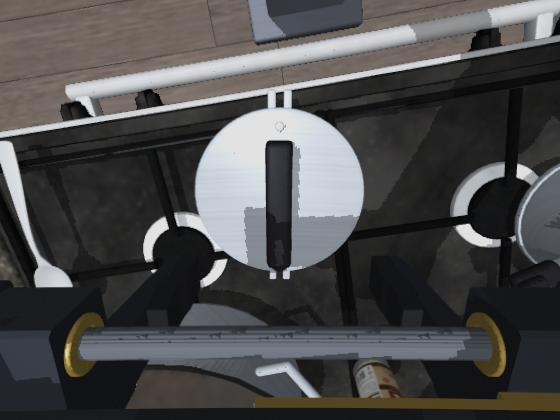

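The wrist view shows the whole bar, at pixels (280,205), between the open fingers. The bar centre is (0.460, -0.129) at 170.6°.

Emit:
{"fn": "jog_arm", "kwargs": {
  "dp": [
    [0,-0.12,0.8],
    [0,-0.12,1.6],
    [0,-0.12,2.3],
    [0,-0.12,2.9],
    [0,-0.12,3.2],
    [0,-0.12,3.25],
    [0,-0.12,3.25],
    [0,-0.12,3.25],
    [0,-0.12,3.25],
    [0,-0.12,3.25],
    [0,-0.12,3.25],
    [0,-0.12,3.25]
  ],
  "spin": [0,0,0,0,0,0,0,0,0,0,0,0],
  "fingers": [88,88,88,88,88,88,60,30,10,10,10,10],
  "force": 45
}}

```text
t: 4.05
eef_pos: [0.4601, -0.13, 0.0413]
tool_rot: [0.001, 0.079, 0.997, -0.0]
force: [-0.5, -0.8, 0.1]
finger_gap: 0.569
```

Emit:
{"fn": "jog_arm", "kwargs": {
  "dp": [
    [0,0,0],
    [0,0,0],
    [0,0,0],
    [0,0,0],
    [0,0,-0.3],
    [0,0,-0.9],
    [0,0,-1.6],
    [0,0,-2.4],
    [0,0,-3.2],
    [0,0,-3.7],
    [0,0,-3.9],
    [0,0,-3.9]
  ],
  "spin": [0,0,0,0,0,0,0,0,0,0,0,0],
  "fingers": [10,10,10,10,10,10,10,10,10,10,10,10],
  "force": 45
}}

```text
t: 5.05
eef_pos: [0.4605, -0.1301, 0.1979]
tool_rot: [0.001, 0.079, 0.997, 0.0]
force: [0.7, -0.3, -2.9]
finger_gap: 0.244
```

```bash
python3 - <<'E'
from h import *
to([.535,.170,.19],159)
print(telemetry.read_state()["finger_gap"]*88)
im,D=viewer.capture("wrist");P=cloud("wrist",D).reshape(-1,3);q,R,_=pose()
# lid in tool frame
T=R.inv().apply(P-q);T=T[np.isfinite(T[:,2])]
B=T[(T[:,2]>-.05)&(T[:,2]<.0)&(np.abs(T[:,0])<.07)&(np.abs(T[:,1])<.013)]
print(len(B),[np.round(np.percentile(B[:,i],[1,50,99]),4) for i in range(3)])
d=T[(T[:,2]>.0)&(T[:,2]<.035)&(np.hypot(T[:,0],T[:,1])<.1)];h=cv2.convexHull(d[:,:2].astype(np.float32))[:,0]
h=h[np.hypot(*h.T)>.07];print("disc",cfit(h),len(h))
A=np.c_[d[:,:2],np.ones(len(d))];print("tilt",np.linalg.lstsq(A,d[:,2],rcond=None)[0])
E
```

```text
dp [-0.656  7.702  0.2  ] spin 1.99 xang 170.92 pos [ 0.4605 -0.1301  0.1979] t 5.05 F [ 0.66 -0.31 -2.88]
21.480430653136814
9809 [array([-0.0519,  0.0144,  0.0552]), array([-0.0124,  0.0001,  0.0124]), array([-0.0462, -0.0243, -0.0142])]
disc [-0.00037225 -0.00015112  0.08178808] 46
tilt [4.30436176e-02 3.28474200e-05 1.60436717e-02]
```

Emit:
{"fn": "jog_arm", "kwargs": {
  "dp": [
    [-0.65,7.7,0],
    [-0.65,7.7,0],
    [-0.65,7.7,0],
    [-0.65,7.7,0],
    [-0.65,7.7,0],
    [-0.65,7.7,0],
    [-0.65,7.7,0],
    [-0.65,7.7,0],
    [-0.65,7.7,0],
    [-0.65,7.7,0],
    [-0.65,7.7,0],
    [-0.65,7.7,0]
  ],
  "spin": [0.2,0.4,0.7,1.0,1.3,1.6,1.8,2,2,2,2,2],
  "fingers": [10,10,10,10,10,10,10,10,10,10,10,10]
}}

```text
t: 6.1
eef_pos: [0.5334, 0.1679, 0.1956]
tool_rot: [-0.001, 0.184, 0.983, -0.001]
force: [0.5, -0.5, -3.8]
finger_gap: 0.241
```

```bash
python3 - <<'E'
from h import *
D=np.load("top0.npy");P=cloud("top",D).reshape(-1,3);P=P[np.isfinite(P[:,2])&(P[:,2]<.11)]
Q=P[np.hypot(P[:,0]-.535,P[:,1]-.17)<.1]
r=Q[(Q[:,2]>.088)&(Q[:,2]<.1)]
def cover(p):
    x,y,t=p[0],p[1],p[2]
    dx,dy=r[:,0]-x,r[:,1]-y;R=np.hypot(dx,dy);A=(np.degrees(np.arctan2(dy,dx))-t)%180
    fl=((A>174)|(A<45.5)|((A>99.5)&(A<142)))
    e=np.maximum(np.where(fl,R-.074,R-.0625),0)+np.maximum(.058-R,0)
    return np.minimum(e,.008).mean()
g=sorted((cover((x,y,t)),x,y,t) for x in np.arange(.53,.5405,.001) for y in np.arange(.165,.1755,.001) for t in np.arange(104,115,1.))
print(np.round(g[0],5),np.round(np.mean(g[:30],0),4))
f=r[np.hypot(r[:,0]-.535,r[:,1]-.17)>.067];h=cv2.convexHull(f[:,:2].astype(np.float32))[:,0]
print("outer",cfit(h))
to([g[0][1],g[0][2],.15],109+50)
im,D=viewer.capture("top");cv2.imwrite("pics/t2.png",cv2.resize(im[150:300,80:280],(800,600)))
E
```

```text
[1.40e-04 5.35e-01 1.71e-01 1.09e+02] [2.000000e-04 5.349000e-01 1.710000e-01 1.090667e+02]
outer [0.53478734 0.17149646 0.07425329]
dp [-0.011  0.09   1.139] spin -0.04 xang 158.78 pos [0.5334 0.1679 0.1956] t 6.1 F [ 0.53 -0.54 -3.84]
```

View pics/t2.png

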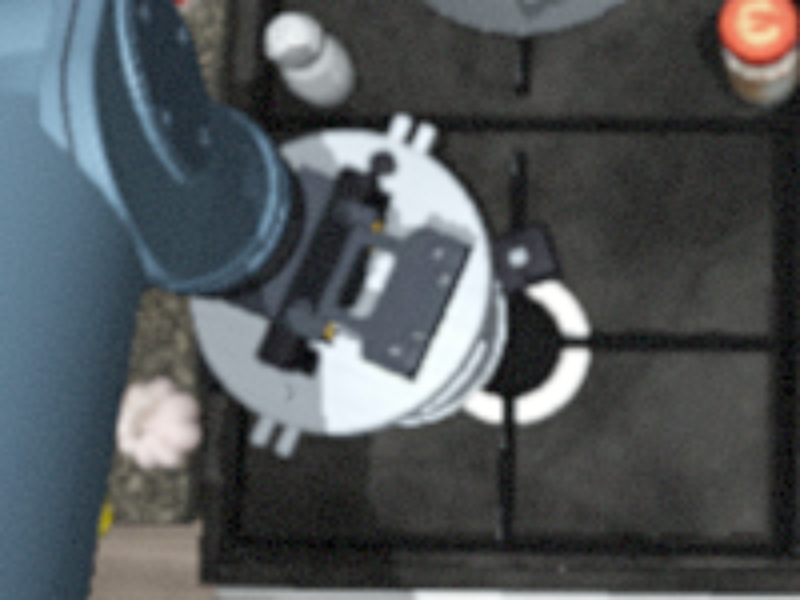

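The lid hangs over the pot, with its ears at crop (413,130) and (275,435). The shaker and jar are untouched. Lowering.

Emit:
{"fn": "jog_arm", "kwargs": {
  "dp": [
    [0,0.07,0.3],
    [0,0.07,0.7],
    [0,0.07,1.0],
    [0,0.07,1.2],
    [0,0.07,1.3],
    [0,0.07,1.4],
    [0,0.07,1.5],
    [0,0.07,1.58],
    [0,0.07,1.66],
    [0,0.07,1.73],
    [0,0.07,1.8],
    [0,0.07,1.8]
  ],
  "spin": [0,0,0,0,0,0,0,0,0,0,0,0],
  "fingers": [10,10,10,10,10,10,10,10,10,10,10,10]
}}

```text
t: 7.15
eef_pos: [0.5348, 0.1726, 0.1243]
tool_rot: [-0.0, 0.183, 0.983, -0.0]
force: [0.1, -0.3, -3.9]
finger_gap: 0.246
```

```bash
cat >> h.py <<'E'
def lidtop(n=None):
    im,D=viewer.capture("top")
    if n: cv2.imwrite(n,cv2.resize(im[150:300,80:280],(800,600)))
    P=cloud("top",D).reshape(-1,3);P=P[np.isfinite(P[:,2])&(np.hypot(P[:,0]-.535,P[:,1]-.17)<.1)]
    d=P[(P[:,2]>.075)&(P[:,2]<.125)&(np.hypot(P[:,0]-.535,P[:,1]-.17)>.05)];print("disc z",np.round(np.percentile(d[:,2],[10,50,90]),4),len(d))
    A=np.c_[d[:,:2]-[.535,.17],np.ones(len(d))];w=np.linalg.lstsq(A,d[:,2],rcond=None)[0];print("tilt deg",np.degrees(w[:2]))
E
python3 - <<'E'
from h import *
to([.5345,.1705,.12],159); s=pose()[2];print(s["ft_torque"])
lidtop()
E
```

```text
dp [-0.012 -0.051  0.108] spin -0.01 xang 158.92 pos [0.5348 0.1726 0.1243] t 7.15 F [ 0.07 -0.27 -3.94]
[ 0.01149105  0.02299535 -0.00423089]
disc z [0.0899 0.1037 0.107 ] 1768
tilt deg [0.46658951 0.7555803 ]
```

It has entered the gaps with no contact force. Now seating it.

Emit:
{"fn": "jog_arm", "kwargs": {
  "dp": [
    [0,-0.04,0.04],
    [0,-0.04,0.08],
    [0,-0.04,0.11],
    [0,-0.04,0.13],
    [0,-0.04,0.13],
    [0,-0.04,0.13]
  ],
  "spin": [0,0,0,0,0,0],
  "fingers": [10,10,10,10,10,10]
}}

```text
t: 7.7
eef_pos: [0.5345, 0.1709, 0.1207]
tool_rot: [-0.0, 0.183, 0.983, 0.0]
force: [-4.3, -1.9, 8.1]
finger_gap: 0.242
```

```bash
python3 - <<'E'
from h import *
to([.5345,.1705,.12],159); s=pose()[2];print(s["ft_torque"])
lidtop()
E
```

```text
dp [-0.003 -0.01   0.017] spin -0.02 xang 158.89 pos [0.5345 0.1709 0.1207] t 7.7 F [-4.32 -1.86  8.13]
[-0.39737295  0.88885918  0.0309139 ]
disc z [0.0865 0.1003 0.1035] 1754
tilt deg [0.68642083 0.70981481]
```

Seated: the upward force is 8 N at TCP z 0.1207. Ease up slightly, then turn 25° clockwise.

Emit:
{"fn": "jog_arm", "kwargs": {
  "dp": [
    [0,0,-0.02],
    [0,0,-0.03],
    [0,0,-0.03],
    [0,0,-0.03],
    [0,0,-0.03],
    [0,0,-0.03],
    [0,0,-0.03],
    [0,0,-0.03],
    [0,0,-0.03],
    [0,0,-0.03],
    [0,0,-0.03],
    [0,0,-0.03]
  ],
  "spin": [0,0,0.4,0.9,1.4,1.9,2.4,2.9,3.4,3.8,4.1,4.1],
  "fingers": [10,10,10,10,10,10,10,10,10,10,10,10]
}}

```text
t: 8.75
eef_pos: [0.5347, 0.1714, 0.1208]
tool_rot: [0.0, 0.389, 0.921, 0.0]
force: [0.9, -0.1, -1.5]
finger_gap: 0.242
```

```bash
python3 - <<'E'
from h import *
to([.5345,.1705,.12],134); s=pose()[2];print(s["ft_torque"])
lidtop("pics/t3.png")
E
```

```text
dp [-0.013 -0.019  0.019] spin 0.05 xang 134.27 pos [0.5347 0.1714 0.1208] t 8.75 F [ 0.91 -0.05 -1.51]
[ 0.0263082  -0.00700121 -0.07354698]
disc z [0.0861 0.1003 0.1037] 1691
tilt deg [ 1.07203971 -0.0336915 ]
```

View pics/t3.png

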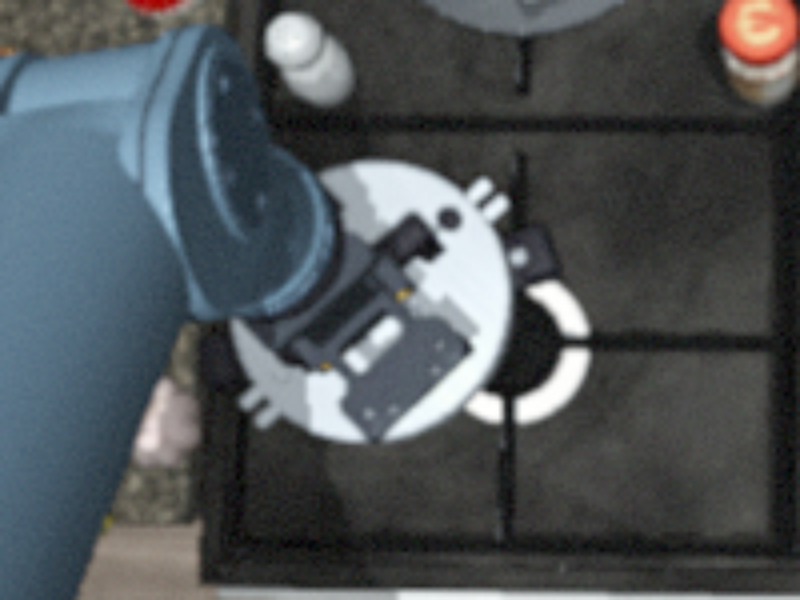

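The lid turned with the gripper. Its ear, at (487,200), stops short of the latch handle at (530,250). Now I'll draw it up.

Emit:
{"fn": "jog_arm", "kwargs": {
  "dp": [
    [0,0,-0.02],
    [0,0,-0.04],
    [0,0,-0.06],
    [0,0,-0.07],
    [0,0,-0.08],
    [0,0,-0.09],
    [0,0,-0.1],
    [0,0,-0.1],
    [0,0,-0.1],
    [0,0,-0.1]
  ],
  "spin": [0,0,0,0,0,0,0,0,0,0],
  "fingers": [10,10,10,10,10,10,10,10,10,10]
}}

```text
t: 9.63
eef_pos: [0.5344, 0.1711, 0.1247]
tool_rot: [-0.0, 0.388, 0.922, -0.0]
force: [0.3, -0.3, -3.5]
finger_gap: 0.244
```

Emit:
{"fn": "jog_arm", "kwargs": {
  "dp": [
    [0,0,-0.01],
    [0,0,-0.02],
    [0,0,-0.02],
    [0,0,-0.02],
    [0,0,-0.02]
  ],
  "spin": [0,0,0,0,0],
  "fingers": [10,10,10,10,10]
}}

```text
t: 10.05
eef_pos: [0.5344, 0.1711, 0.1248]
tool_rot: [0.0, 0.388, 0.922, -0.0]
force: [5.7, 1.7, -19.2]
finger_gap: 0.242
```

Emit:
{"fn": "jog_arm", "kwargs": {
  "dp": [
    [0,0,0],
    [0,0,0],
    [0,0,0],
    [0,0,0],
    [0,0,0],
    [0,0,0]
  ],
  "spin": [0,0,0,0,0,0],
  "fingers": [10,10,10,10,10,10]
}}

```text
t: 10.55
eef_pos: [0.5344, 0.1711, 0.1248]
tool_rot: [0.0, 0.388, 0.922, -0.0]
force: [4.5, 0.7, -18.7]
finger_gap: 0.242
```

```bash
python3 - <<'E'
from h import *
to([.5345,.1705,.1248],134); s=pose()[2];print(s["ft_torque"],s["qd"].round(4) if hasattr(s["qd"],"round") else s["qd"])
lidtop("pics/t4.png")
for t in ("salt_shaker","spice_jar","spoon"):
    print(t,[(np.round(x["bbox"]).astype(int).tolist(),round(x["confidence"],2)) for x in viewer.find_in("top",t)[:2]])
E
```

```text
dp [-0.013 -0.01   0.001] spin 0.05 xang 134.32 pos [0.5344 0.1711 0.1248] t 10.55 F [  4.54   0.67 -18.7 ]
[ 2.44774454e-01 -1.07312770e+00 -1.35321712e-04] [-0.0005  0.0015 -0.0007 -0.0009  0.0003 -0.0008 -0.0001]
disc z [0.0908 0.1044 0.1078] 1712
tilt deg [ 1.01952195 -0.06948825]
salt_shaker [([144, 156, 28, 17], 0.78)]
spice_jar []
spoon [([394, 224, 16, 72], 0.63)]
```

View pics/t4.png

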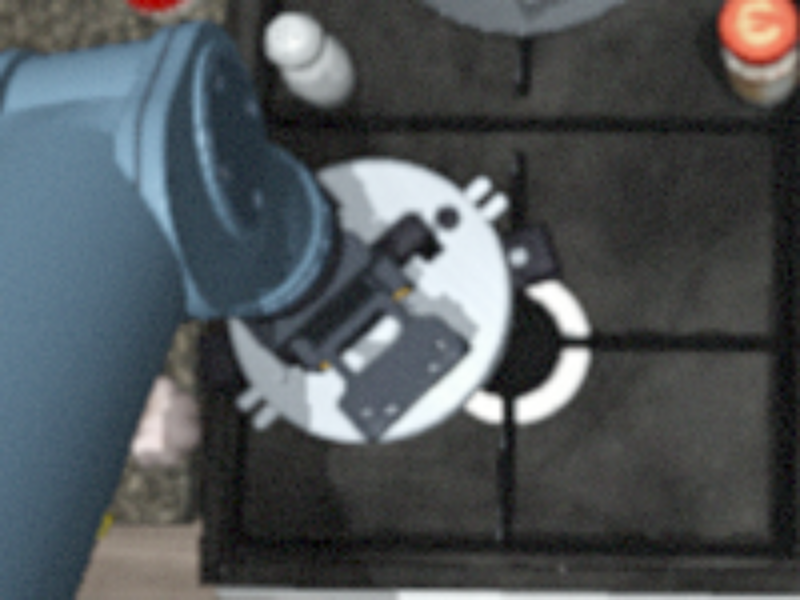

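The lid is up 4 mm, level and steady, and bears on the flanges with about 15 N. The bystanders have not moved. Handing in.

```bash
python3 -c "
from bench import order
print(order.sign_off())"
```

```text
the job is handed in; nothing more can be done
None
```

The lid is on the pot unlocked, at about halfway, and the gripper is still holding it up against the flanges. I handed the job in at about 10.6 s; sign-off reports no verdict.

**What I did:** I gripped the lid by its bar and lined it up 50° from the pot's handle. It went through the gaps with no contact force. I seated it until it pressed back (8 N up at the wrist, TCP z 0.1207), turned it about 25° clockwise, then raised it 4 mm until the lugs met the flanges.

**Last checks:**

| Check | Reading |
|---|---|
| Angle short of the lock | about 25° |
| Distance from the pot's axis | about 1 mm |
| Lift, from top-camera depth | 4.1 mm (0.1003 to 0.1044 m) |
| Wrist force | steady at −18.7 N, about 15 N of it on the flanges |
| Tilt from the depth fit | about 1°, unchanged by the lift |

- **Pot pose:** It comes from the top camera only, good to 1–2 mm and a degree or two.
- **Side load:** The last reading also showed about 4.5 N sideways and about 1 N m of moment at the wrist.
- **Bystanders:** The last top picture shows the salt shaker and spice jar in place. The network found the shaker and spoon where they were, but it missed the spice jar in that picture.

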